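# Slide a battery pack into the inspection bay, scan its label and log it

### The job

Slide the purple battery pack across the bench, flat and without lifting it, into the yellow-taped bay until it sits squarely against the metal stop bar; then pick up the yellow scanner and hold it still for two seconds, pointed squarely at the middle of the pack's sloped code label from about 9 cm away. Lay the scanner back on its stand the way it lay before, without dropping it, then press the green button all the way down to log the pack and let go. Do not touch the pack with the scanner, and leave the other things on the bench where they are.

Things in the scene. Friction and masses are not known exactly. Their poses are not given: they have to be found in the camera images.
- battery: Loose battery pack, 90 x 90 mm and 74 mm high, about 0.8 kg: 16 upright purple cells between black holder plates, metal strips on top. Too wide to grasp. Origin at the centre of its underside, z up. A small label plate stands on its top near its -y side (reaching 108 mm above the underside).
- label: Centre of the face of the label on the pack: a white 38 x 38 mm square with a black square code, on a 42 mm black plate fixed to the pack, sloped 45 degrees. Its z axis is the face's outward normal (half up, half towards the pack's -y side). It lies at (0, -22, 92) mm in the pack's frame.
- bay: Fixed inspection bay: yellow tape outline (flat on the bench, inside about 104 mm wide in x) open to a metal stop bar (120 x 16 mm, 26 mm high) along its -y side. Origin on the bench at the centre of the place for the pack: a pack whose centre is here, with its axes parallel to the bay's (its label side, -y, towards the bar), just touches the bar, whose near face lies at y = -45 mm. z up.
- scanner: Loose cordless scanner, 0.18 kg: yellow grip bar 130 mm long (x from -75 to +55 mm), 32 mm wide (y), 30 mm high (z 0 to 30 mm), with a black head (46 mm wide) at its +x end that points 45 degrees down and reaches x = 98 mm, z = -25 to +36 mm. Origin in the underside of the bar, near the centre of mass: take it by the bar around x = -5 mm, fingers on its two sides.
- window: Centre of the scanner's dark red window, in the end of the head, at (85, 0, -12) mm in the scanner's frame. Its z axis is the line of sight, outward: (0.707, 0, -0.707) in the scanner's frame. It reads from 50 to 130 mm away; it is always on, there is no trigger.
- stand: Fixed grey stand of the scanner: block 88 x 62 mm, flat black-padded top 50 mm above the bench, with four black corner tabs 7 mm high, 50 mm apart in y between them (at x = -53 and +21 mm). Origin on the bench; the scanner at home has its origin at (0, 0, 50 mm) here and its x axis along the stand's x; its head hangs over the +x end.
- log_button (a joint): Travel of the green push button (16 mm radius) on the console, 0 up, 6 mm (0.006) fully down; springs back, about 5 N.
- log_button_top (a point): Centre of the top of the green button; press straight down.
- console: Fixed grey console box 100 x 120 mm, 30 mm high, carrying the green button and a dark display. Origin on the bench under its centre.
- cell_tray: Blue open tray of loose-looking purple cells, 90 x 110 mm, 35 mm high. Leave alone.
- spare_pack: Battery pack of teal cells, no label, 90 x 90 x 74 mm. Leave alone.
- multimeter: Orange meter lying flat, 90 x 160 mm, 43 mm high. Leave alone.
- tape_roll: Yellow roll lying flat, 90 mm across, 24 mm high. Leave alone.
- flux_bottle: White bottle with red cap, 40 mm across, 80 mm high. Leave alone.
- screwdriver: Screwdriver lying on the bench. Leave alone.
- mug: Blue mug, 80 mm across, 90 mm high. Leave alone.
Things that resemble listed ones, but are neither listed nor needed, are in the scene too. Leave any pink look-alike of the battery alone.

How it is judged (in metres and radians):
On the way, in this order (a step that is already met when the one before it is completed fails the run):
1. the pack stands in the bay, square and against the stop bar, at rest (x of battery in the frame of bay between -0.015 and 0.015 m and y of battery in the frame of bay between -0.006 and 0.008 m and height (world z) of battery below 0.004 m and angle between the y axis of battery and the y axis of bay, either way round below 0.14 rad and z of label in the frame of bay above 0.08 m and y of label in the frame of bay below 0 m and linear speed of battery below 0.01 m/s), for 0.3 s.
2. the scanner is held still, looking at the label: line of sight within 15 mm of its centre in x and y, 20 degrees of its normal, 50 to 130 mm away, pack still in the bay (all of step 1 and x of label in the frame of window between -0.015 and 0.015 m and y of label in the frame of window between -0.015 and 0.015 m and z of label in the frame of window between 0.05 and 0.13 m and z of window in the frame of label above 0.04 m and angle between the z axis of window and the z axis of label, either way round below 0.35 rad and linear speed of scanner below 0.02 m/s and angular speed of scanner below 0.15 rad/s), for 1.5 s.
3. the scanner lies back on its stand, let go, head over the same end (x of scanner in the frame of stand between -0.017 and 0.017 m and y of scanner in the frame of stand between -0.013 and 0.013 m and z of scanner in the frame of stand between 0.046 and 0.054 m and x of window in the frame of stand above 0.06 m and angle between scanner's own z axis and vertical below 0.08 rad and angle between the x axis of scanner and the x axis of stand, either way round below 0.25 rad and linear speed of scanner below 0.01 m/s and contact force between the fingers and scanner below 0.1 N), for 0.3 s.
4. the green button is pressed down with the scanner on its stand (all of step 3 and value of joint log_button above 0.0042 m), for 0.04 s.
At the end, for the whole second after the job is handed in: The pack is at rest flat in the bay (within 15 mm sideways, no more than 8 mm from touching the stop bar, within 8 degrees of square, label side to the bar), the scanner lies let go and at rest on its stand (within 17 mm along, 13 mm across, 14 degrees), and the button is back up (all of step 1 and all of step 3 and value of joint log_button below 0.002 m).
It fails at once if the pack is lifted or tipped (underside centre over 12 mm up, or tilted over 17 degrees) (height (world z) of battery above 0.012 m or angle between battery's own z axis and vertical above 0.3 rad).
It fails at once if the scanner touches the pack (contact force between scanner and battery above 1 N).
It fails at once if the scanner is dropped from more than about 1 cm (faster than 0.45 m/s with no finger on it) (linear speed of scanner above 0.45 m/s and contact force between the fingers and scanner below 0.1 N).
It fails at once if another thing on the bench is moved by more than 20 mm (distance of any of cell_tray, spare_pack, multimeter, tape_roll, flux_bottle, screwdriver, mug from where it was at the start of the episode above 0.02 m).
It also fails if it takes over 72 s, if anything falls off the work surface, if the arm or the gripper's body presses on something with over 40 N, if the wrist force passes 120 N, or if a joint passes its speed limit or range.

### The arm

A 6-joint arm with a two-finger parallel gripper is mounted at the origin on the work surface. World frame = base frame: x ahead of the robot, y to its left, z up, the work surface at z = 0. Lengths are in mm, angles in rad, forces in N, time in s.
With the tool pointing down it reaches from about 350 to 850 mm from the base axis. Payload 8.1 kg.
Tool frame: the origin (TCP) lies on the centre line of the jaws, within the pads' length; the fingertips stand 8 mm ahead of it and the grasp point (between the pads) lies 11 mm behind it; z points along the fingers, y is the line along which they close (so a half turn about z gives the same grasp; the last joint's range is limited). The gripper opens to 93 mm and grips with 3 to 60 N. Pads are 15 mm wide; open, the fingers measure 128 mm over their backs; the gripper's body (75 mm by 188 mm) begins 65 mm behind the grasp point.
Start: joints at [-1.341, 0.13, 1.488, -0, 1.523, -0.085], TCP at [185.796, -570.513, 226.635] pointing down, gripper open.
Joint ranges: [-2.96, 2.96], [-0.89, 2.26], [0.02, 2.5], [-1.34, 4.48], [0, 2.73], [-2.66, 2.66]. Speed limits (rad/s): [2.39, 2.39, 2.79, 3.14, 3.14, 3.14].

### API

Orientations are given as a rotation vector (axis times angle).
In Python, from station import sense, snapshot, camera_info, job_done gives the robot as it stands.
- The arm moves only by the shell command python3 -m handwheel 'ROWS' [OPENING]. ROWS is JSON, a list of rows, each a list of 4 numbers: the shift along the tool's x, y, z in m, then the turn about the tool's z in degrees. In form: [[x, y, z, spin], ...]. A call has exactly 5 rows; each row shifts and turns the commanded pose from where the row before left it, along the tool's axes as they then stand; what a row does not reach is not made up. A row lasts 1/8 s, in which the tool goes at most 62.5 mm and 10.7 degrees, less where a joint would pass 70% of its speed; a pose out of reach is approached as far as the arm can. A call is refused whole if a number of a shift passes 0.0625 or a number of a turn 10.7, either way. A call with a gripper value outside its range is refused whole. OPENING is the finger opening in m, from 0 to 0.093, set as the call begins (- or left out, the last holds). The fingers move at their own pace and stop on an object; the grip force is fixed at half the most. Time passes only in rows, so rows that do not move let the fingers close, or fill a call up. It gives the time, the measured TCP pose, the force, the opening and the grip force at its end, in the units of the state.
- sense(): the state, without advancing time (a new reading comes with each control period).
- snapshot(name): name is "scene" or "top" or "wrist"; returns the picture (480x640x3 uint8, red, green, blue); there is no depth.
- camera_info(name): a dict with "fx", "fy", "cx", "cy" (pixels), "dist" ([k1, k2, p1, p2, k3] as OpenCV has them; the pictures are not rectified), "R" (3x3) and "t" (3): a world point X has camera coordinates R X + t. Camera axes: x right, y down, z forward; pixel columns grow to the right and rows downward; lengths in mm; the calibration is good to about 2 mm. A picture is of the moment at which its call begins: read the wrist's pose just before it. camera_info takes no time and is no camera call; for the wrist camera it gives the pose at the moment of the call.
- job_done(): hands the job in; it is judged then, once.
The state is a dict: "time": time; "q": joint angles; "qvel": joint speeds; "joint_efforts": joint torques, N m; "eef_pos": TCP position; "ee_rot": TCP orientation; "ft_force": force on the tool from outside, world axes, zero at the start; "wrist_torque": the same for the moment, N m; "finger_gap": finger opening in mm; "grip_force": force on a finger pad.
Only numpy, scipy, OpenCV 4.12 (cv2) and the standard library are available. Lean on these libraries where they do the work, as an engineer would, in place of code of your own. Each camera call takes 0.05 s, during which the arm holds its last target. There are 200 camera calls.

## Working session

There is one attempt and no reset: what is moved stays moved. The work goes in short steps, Python scripts to look and compute and a shell command to move; the robot and the scene stay as the last step left them, time stands still between calls to the robot, and variables do not carry over. Pictures are saved under pics/ and viewed, at most 10 in all, crops included, and the job is handed in when it is done.

```bash
ls; mkdir -p pics; python3 - <<'E'
from station import *
import cv2,numpy as np
print(sense())
for n in("scene","top"):
    cv2.imwrite(f"pics/{n}0.png",snapshot(n)[:,:,::-1]); print(n,camera_info(n))
E
```

```text
pics
{'time': 0.0, 'q': array([-1.34140805e+00,  1.31153260e-01,  1.48927061e+00, -7.90037763e-06,
        1.52298369e+00, -8.54028937e-02]), 'qvel': array([-7.79770633e-04,  7.43641553e-04, -7.84781865e-05,  1.09421231e-03,
       -1.77113216e-03, -1.96470786e-04]), 'joint_efforts': array([-5.98144834e-04, -5.59841895e+01, -4.91765535e+01,  7.67404656e-02,
        3.58971732e-02, -1.40363659e-04]), 'eef_pos': array([ 185.66263684, -569.9761563 ,  225.59690959]), 'ee_rot': array([-3.10097163e+00, -4.92150661e-01,  2.17301335e-04]), 'ft_force': array([-0.18329596,  0.30918563, -0.11969063]), 'wrist_torque': array([ 0.00634187, -0.00024201,  0.00755938]), 'grip_force': 0.0, 'finger_gap': 92.61389288472375}
scene {'fx': 510.5363561921047, 'fy': 510.5363561921047, 'cx': 335.0755163000754, 'cy': 234.31205720512014, 'dist': array([-0.01808157,  0.        ,  0.        ,  0.        ,  0.        ]), 'R': array([[-0.74188828,  0.67042249,  0.0116388 ],
       [ 0.47704804,  0.53993927, -0.69346287],
       [-0.47119735, -0.5089197 , -0.72039836]]), 't': array([ 439.63528232, -184.17658612, 1580.86577855])}
top {'fx': 586.576638185334, 'fy': 586.576638185334, 'cx': 311.9218623489363, 'cy': 244.35163415989393, 'dist': array([-0.09818714,  0.        ,  0.        ,  0.        ,  0.        ]), 'R': array([[ 4.98944240e-04, -9.99994888e-01, -3.15846603e-03],
       [-9.84197330e-01,  6.82266225e-05, -1.77075155e-01],
       [ 1.77074465e-01,  3.19690446e-03, -9.84192265e-01]]), 't': array([1.64949972e+00, 5.71523605e+02, 1.68355696e+03])}
```

View pics/top0.png

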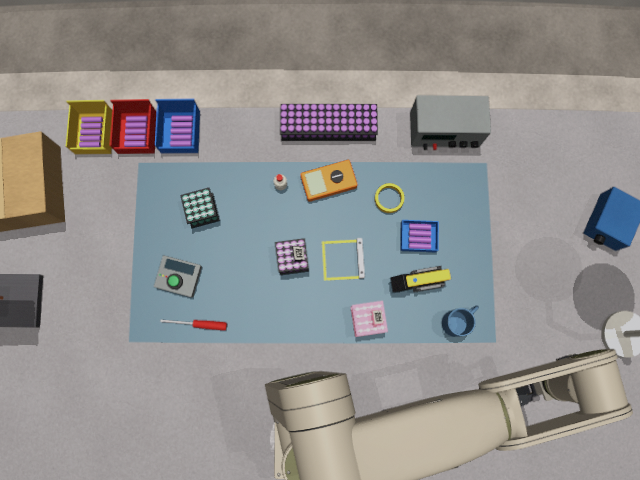

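View pics/scene0.png

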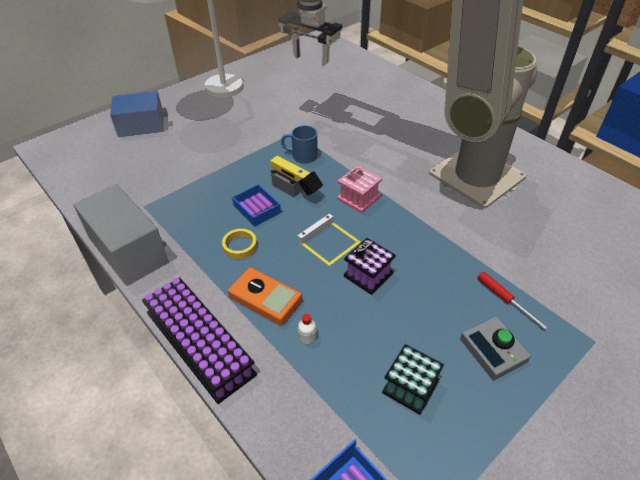

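The top view shows the pack at (292,257), the bay at (342,260) with its bar at (361,258), the scanner at (422,280) with its head to the left, and the button at (175,282). I'll enlarge two crops.

```bash
python3 - <<'E'
import cv2,numpy as np
a=cv2.imread("pics/top0.png")
c=cv2.resize(a[230:300,268:458],None,fx=4.2,fy=4.2,interpolation=cv2.INTER_CUBIC)
d=cv2.resize(a[250:305,145:210],None,fx=4.2,fy=4.2,interpolation=cv2.INTER_CUBIC)
out=np.zeros((c.shape[0]+d.shape[0],c.shape[1],3),np.uint8);out[:c.shape[0]]=c;out[c.shape[0]:,:d.shape[1]]=d
b=cv2.imread("pics/scene0.png")
e=cv2.resize(b[150:300,260:400],None,fx=1.6,fy=1.6,interpolation=cv2.INTER_CUBIC)
h=min(e.shape[0],d.shape[0]);out[c.shape[0]:c.shape[0]+h,300:300+e.shape[1]]=e[:h]
cv2.imwrite("pics/crop.png",out);print(out.shape)
E
```

```text
(525, 798, 3)
```

View pics/crop.png

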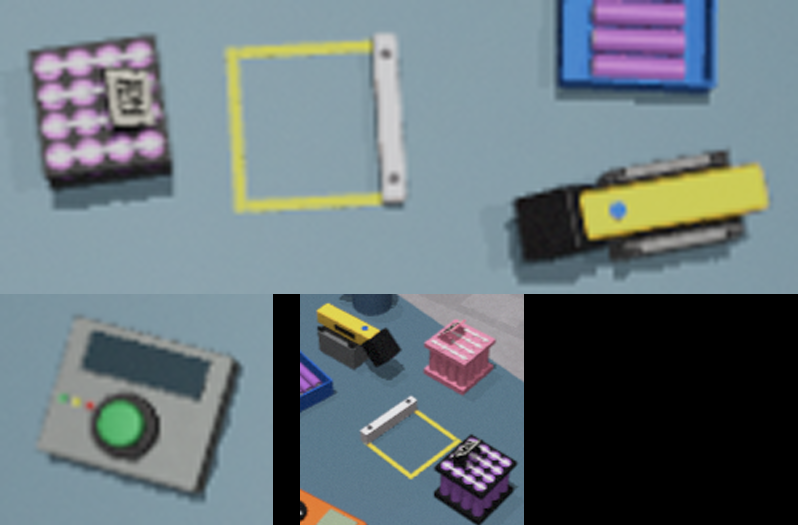

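The crop shows clearly (in crop pixels) the pack top corners, the bar top corners (374,35)-(405,202), the scanner bar corners (580,193)-(768,205) and the button (121,424).

```bash
cat > h.py <<'E'
import cv2,numpy as np
from station import *
def ray(ci,uv):
    K=np.array([[ci['fx'],0,ci['cx']],[0,ci['fy'],ci['cy']],[0,0,1]])
    p=cv2.undistortPoints(np.array(uv,float).reshape(-1,1,2),K,np.array(ci['dist'])).reshape(-1,2)
    R=np.array(ci['R']);t=np.array(ci['t'])
    return -R.T@t,np.c_[p,np.ones(len(p))]@R
def at(ci,uv,z):
    o,d=ray(ci,uv); return o+d*((z-o[2])/d[:,2])[:,None]
def proj(ci,X):
    K=np.array([[ci['fx'],0,ci['cx']],[0,ci['fy'],ci['cy']],[0,0,1]])
    R=np.array(ci['R'])
    return cv2.projectPoints(np.array(X,float),cv2.Rodrigues(R)[0],np.array(ci['t'],float),K,np.array(ci['dist']))[0].reshape(-1,2)
E
python3 - <<'E'
from h import *
np.set_printoptions(precision=1,suppress=True)
ci=camera_info("top"); f=lambda L:np.array(L)/4.2+[268,230]
def show(n,L,z):
    P=at(ci,f(L),z); e=np.roll(P,-1,0)-P
    print(n,P.tolist() if 0 else P[:,:2].round(1).tolist(),"c",P.mean(0),"len",np.linalg.norm(e,axis=1),"ang",np.degrees(np.arctan2(e[:,1],e[:,0])))
show("pack",[(28,50),(152,36),(172,160),(47,175)],74)
show("bar",[(374,35),(396,34),(405,202),(384,203)],26)
show("tape",[(226,48),(374,41),(384,205),(235,212)],0)
show("scan",[(580,193),(762,165),(768,205),(588,240)],80)
show("head",[(515,200),(580,188),(588,250),(527,262)],86)
g=lambda L:(np.array(L)-[0,294])/4.2+[145,250]
for z in(30,40,45):print("btn",at(ci,g([(121,424)]),z))
s=camera_info("scene")
for z in(35,40,45,50):
    print(z,proj(s,at(ci,g([(121,424)]),z)))
P=at(ci,g([(75,317),(240,358),(200,495),(37,447)]),30);print(P)
b=cv2.imread("pics/scene0.png");
cv2.imwrite("pics/crop2.png",np.hstack([cv2.resize(b[310:385,455:530],None,fx=5,fy=5,interpolation=cv2.INTER_CUBIC),cv2.resize(b[150:200,260:335],None,fx=5,fy=7.5,interpolation=cv2.INTER_CUBIC)]))
E
```

```text
pack [[574.7, 110.5], [584.6, 24.3], [497.5, 10.3], [487.0, 96.4]] c [535.9  60.4  74. ] len [86.8 88.2 86.8 88.7] ang [ -83.5 -170.8   96.9    9.2]
bar [[594.4, -133.8], [595.1, -149.6], [474.1, -154.3], [473.4, -139.4]] c [ 534.3 -144.3   26. ] len [ 15.8 121.1  14.9 121.1] ang [ -87.4 -177.8   92.7    2.6]
tape [[589.8, -28.2], [594.9, -135.7], [475.1, -141.4], [470.1, -34.4]] c [532.5 -84.9   0. ] len [107.7 119.9 107.1 119.8] ang [ -87.2 -177.3   92.7    3. ]
scan [[473.6, -270.1], [492.8, -397.0], [465.1, -400.1], [441.2, -274.8]] c [ 468.2 -335.5   80. ] len [128.3  28.  127.5  32.8] ang [ -81.4 -173.6  100.8    8.2]
head [[468.1, -224.4], [476.3, -269.3], [433.7, -273.6], [425.6, -231.7]] c [ 451.  -249.7   86. ] len [45.6 42.8 42.7 43.1] ang [ -79.6 -174.1  100.9    9.7]
btn [[464.5 413.3  30. ]]
btn [[463.4 410.9  40. ]]
btn [[462.8 409.7  45. ]]
35 [[503.2 340.6]]
40 [[503.4 338.9]]
45 [[503.7 337.2]]
50 [[503.9 335.4]]
[[541.4 449.8  30. ]
 [511.9 329.7  30. ]
 [414.3 355.1  30. ]
 [447.9 473.1  30. ]]
```

View pics/crop2.png

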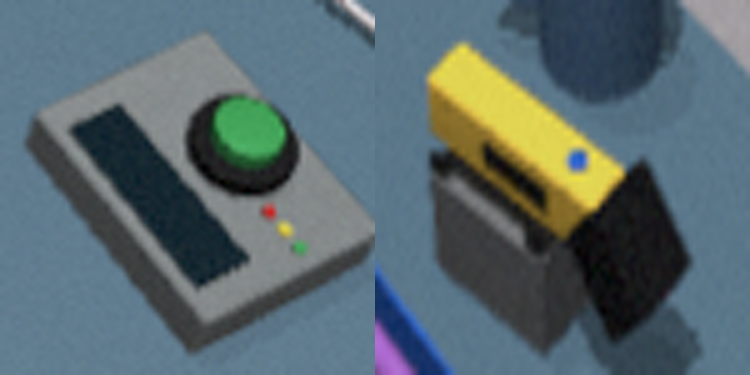

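Button top at about (463, 409, 47). Pack is at (536,60) with yaw 8°, and the bay at (532,-91) with yaw 2.7°. Scanner origin is near (467,-326), with its x axis at about 100°. I'll turn the tool 75° first, then travel to the pack.

```bash
python3 -m handwheel '[[0,0,0,-10.7],[0,0,0,-10.7],[0,0,0,-10.7],[0,0,0,-10.7],[0,0,0,-10.7]]' 0.045; python3 -m handwheel '[[0,0,0,-10.7],[0,0,0,-10.7],[0.045,0.025,0,0],[0.045,0.025,0,0],[0.045,0.025,0,0]]'; cat >> h.py <<'E'
from scipy.spatial.transform import Rotation as Ro
def go(x,y,z,yaw):
    "print tool-frame shift (mm) and spin (deg) to a pose with tool y at yaw"
    s=sense();R=Ro.from_rotvec(s['ee_rot']).as_matrix();p=s['eef_pos']
    cur=np.degrees(np.arctan2(R[1,1],R[0,1]))
    print("t",round(s['time'],2),"p",p.round(1),"yaw",cur.round(1),"tilt",R[2,2].round(4),"gap",round(s['finger_gap'],1),"F",s['ft_force'].round(1),"| shift",(R.T@(np.array([x,y,z])-p)).round(1),"spin",round(cur-yaw,1))
E
python3 -c "
from h import *
go(530,140,226,2.7)"
```

```text
time: 0.72
eef_pos: [185.7, -570.2, 226.0]
ee_rot: [-2.543, -1.844, -0.001]
ft_force: [-1.0, -0.0, -0.7]
finger_gap: 48.1
grip_force: 0.0
time: 1.35
eef_pos: [254.1, -430.2, 226.0]
ee_rot: [-2.164, -2.276, -0.001]
ft_force: [1.1, -0.4, -0.3]
finger_gap: 45.3
grip_force: 0.0
t 1.35 p [ 254.1 -430.2  226. ] yaw 2.9 tilt -1.0 gap 45.3 F [ 1.1 -0.4 -0.3] | shift [5.555e+02 3.045e+02 5.000e-01] spin 0.2
```

```bash
for i in 1; do python3 -m handwheel '[[0.05,0.0275,0,0],[0.05,0.0275,0,0],[0.05,0.0275,0,0],[0.05,0.0275,0,0],[0.05,0.0275,0,0]]'; python3 -m handwheel '[[0.05,0.0275,0,0],[0.05,0.0275,0,0],[0.05,0.0275,0,0],[0.05,0.0275,0,0],[0.05,0.0275,0,0]]'; python3 -m handwheel '[[0.05,0.0275,0,0],[0,0,0,0],[0,0,0,0],[0,0,0,0],[0,0,0,0]]';  done >/dev/null; python3 -c "
from h import *
go(530,140,26,2.7)
ci=camera_info('wrist');im=snapshot('wrist');cv2.imwrite('pics/w1.png',im[:,:,::-1]);print(ci)"
```

```text
t 3.23 p [527.6 131.8 227. ] yaw 2.8 tilt -1.0 gap 44.8 F [-0.3 -0.1 -0.7] | shift [  8.1   2.6 201. ] spin 0.1
{'fx': 361.235948250456, 'fy': 361.235948250456, 'cx': 311.8458944656296, 'cy': 241.4078131716439, 'dist': array([0.00627282, 0.        , 0.        , 0.        , 0.        ]), 'R': array([[ 0.99871111,  0.05073412, -0.00147311],
       [ 0.04900502, -0.95630412,  0.28823766],
       [ 0.01321474, -0.28793834, -0.95755777]]), 't': array([-533.78222529,   67.08336112,  423.39387394])}
```

View pics/w1.png

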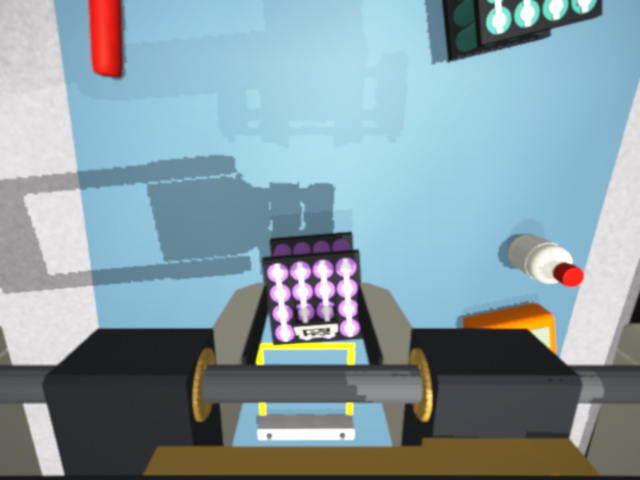

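The wrist view shows the pack's top plate at (265,260)-(357,250)-(359,335)-(278,343), and the bar at (258,430)-(354,430). I'll cross-check these against the earlier positions.

```bash
python3 -c "
from h import *
ci=camera_info('wrist')
P=at(ci,[(264,260),(357,250),(359,335),(278,343)],74);print(P.round(1),P.mean(0))
print(at(ci,[(258,428),(355,430)],26).round(1),at(ci,[(258,345),(354,344)],0).round(1))"
```

```text
[[485.8  99.7  74. ]
 [569.8 113.6  74. ]
 [579.3  26.8  74. ]
 [500.7  13.8  74. ]] [533.90845876  63.49566021  74.        ]
[[ 475.4 -137.1   26. ]
 [ 594.5 -133.9   26. ]] [[470.8 -37.6   0. ]
 [587.5 -30.2   0. ]]
```

```bash
python3 -m handwheel '[[0.008,0.0025,0.05,0],[0,0,0.05,0],[0,0,0.05,0],[0,0,0.03,0],[0,0,0.02,0]]'; python3 -c "
from h import *
go(530,140,26,2.7)"
```

```text
time: 3.9
eef_pos: [528.7, 140.3, 24.8]
ee_rot: [-2.164, -2.276, 0.003]
ft_force: [-0.4, -0.4, 0.3]
finger_gap: 45.4
grip_force: 0.0
t 3.9 p [528.7 140.3  24.8] yaw 2.9 tilt -1.0 gap 45.4 F [-0.4 -0.4  0.3] | shift [-0.3  1.3 -1.2] spin 0.2
```

```bash
python3 -m handwheel '[[-0.01,-0.0005,0,0],[-0.01,-0.0005,0,0],[-0.01,-0.0005,0,0],[-0.01,-0.0005,0,0],[-0.01,-0.0005,0,0]]';python3 -m handwheel '[[-0.01,-0.0005,0,0],[-0.01,-0.0005,0,0],[-0.01,-0.0005,0,0],[-0.01,-0.0005,0,0],[-0.01,-0.0005,0,0]]';python3 -m handwheel '[[-0.01,-0.0005,0,0],[-0.01,-0.0005,0,0],[-0.01,-0.0005,0,0],[-0.005,-0.0003,0,0],[0,0,0,0]]'; python3 -c "
from h import *
go(530,-36,26,2.7)
cv2.imwrite('pics/t2.png',cv2.resize(snapshot('top')[225:305,268:388,::-1],None,fx=6,fy=6,interpolation=cv2.INTER_CUBIC))"
```

```text
time: 4.53
eef_pos: [530.8, 90.9, 27.9]
ee_rot: [2.163, 2.277, 0.004]
ft_force: [0.1, 4.0, 3.9]
finger_gap: 45.0
grip_force: 2.6
time: 5.15
eef_pos: [530.6, 40.8, 27.7]
ee_rot: [2.163, 2.277, 0.003]
ft_force: [-0.2, 5.8, 4.9]
finger_gap: 45.1
grip_force: 2.7
time: 5.78
eef_pos: [529.9, 5.1, 26.8]
ee_rot: [2.164, 2.277, -0.001]
ft_force: [-0.6, 0.2, -0.4]
finger_gap: 45.2
grip_force: 0.0
t 5.78 p [529.9   5.1  26.8] yaw 2.9 tilt -1.0 gap 45.2 F [-0.6  0.2 -0.4] | shift [-41.1  -1.9   0.8] spin 0.2
```

View pics/t2.png

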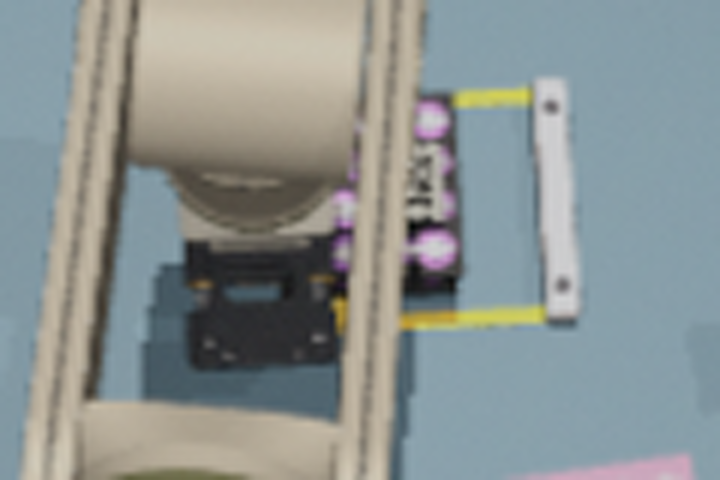

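The view shows the pack inside the tape, with its front top edge running from about (455,95) to (462,278) in the crop.

```bash
python3 -c "
from h import *
ci=camera_info('top')
print(at(ci,np.array([(455,95),(462,278)])/6+[268,225],74).round(1))"
```

```text
[[577.8 -91.5  74. ]
 [488.  -94.1  74. ]]
```

```bash
python3 -m handwheel '[[-0.009,0,0,0],[-0.009,0,0,0],[-0.009,0,0,0],[-0.007,0,0,0],[-0.003,0,0,0]]';python3 -m handwheel '[[-0.001,0,0,0],[-0.001,0,0,0],[-0.001,0,0,0],[-0.001,0,0,0],[-0.001,0,0,0]]'; python3 -c "
from h import *
go(530,-36,26,2.7)"
```

```text
time: 6.45
eef_pos: [531.7, -31.6, 26.5]
ee_rot: [-2.164, -2.277, 0.0]
ft_force: [-0.0, 3.3, -0.6]
finger_gap: 44.8
grip_force: 1.7
time: 7.08
eef_pos: [532.0, -36.1, 26.5]
ee_rot: [-2.164, -2.278, 0.0]
ft_force: [-0.5, 2.3, -2.4]
finger_gap: 45.2
grip_force: 1.2
t 7.08 p [532.  -36.1  26.5] yaw 2.9 tilt -1.0 gap 45.2 F [-0.5  2.3 -2.4] | shift [ 0.2 -2.   0.5] spin 0.2
```

```bash
python3 -m handwheel '[[-0.001,0,0,0],[-0.001,0,0,0],[0,0,0,0],[0,0,0,0],[0,0,0,0]]';python3 -m handwheel '[[-0.001,0,0,0],[-0.001,0,0,0],[0,0,0,0],[0,0,0,0],[0,0,0,0]]';python3 -m handwheel '[[-0.001,0,0,0],[-0.001,0,0,0],[0,0,0,0],[0,0,0,0],[0,0,0,0]]'
```

```text
time: 7.7
eef_pos: [532.0, -37.6, 26.7]
ee_rot: [-2.163, -2.277, -0.001]
ft_force: [-0.8, 5.3, -0.3]
finger_gap: 45.0
grip_force: 2.7
time: 8.32
eef_pos: [532.0, -37.7, 26.9]
ee_rot: [-2.161, -2.276, -0.003]
ft_force: [-3.0, 14.7, 4.2]
finger_gap: 44.8
grip_force: 7.6
time: 8.95
eef_pos: [531.9, -37.8, 27.1]
ee_rot: [-2.159, -2.275, -0.006]
ft_force: [-5.8, 25.2, 9.3]
finger_gap: 44.9
grip_force: 12.6
```

The pack is against the bar, as the force jumped with no further travel. Next I'll back off, rise, and go over to the scanner.

```bash
python3 -m handwheel '[[0.006,0,0,0],[0.01,0,0,0],[0.02,0,0,0],[0,0,-0.05,0],[0,0,-0.0625,0]]' 0.06 >/dev/null;python3 -m handwheel '[[0,0,-0.0625,0],[0,0,-0.03,-7.3],[0,0,0,0],[0,0,0,0],[0,0,0,0]]'; python3 -c "
from h import *
go(467.3,-330.5,226,10)"
```

```text
time: 10.2
eef_pos: [529.4, -5.8, 229.3]
ee_rot: [-2.014, -2.407, 0.003]
ft_force: [0.9, 0.4, -0.0]
finger_gap: 60.5
grip_force: 0.0
t 10.2 p [529.4  -5.8 229.3] yaw 10.2 tilt -1.0 gap 60.5 F [ 0.9  0.4 -0. ] | shift [-308.6 -118.5    3.4] spin 0.2
```

```bash
python3 -m handwheel '[[-0.05,-0.019,0,0],[-0.05,-0.019,0,0],[-0.05,-0.019,0,0],[-0.05,-0.019,0,0],[-0.05,-0.019,0,0]]' >/dev/null;python3 -m handwheel '[[-0.05,-0.019,0,0],[-0.008,-0.004,0,0],[0,0,0,0],[0,0,0,0],[0,0,0,0]]'; python3 -c "
from h import *
go(467.3,-330.5,130,10)
im=snapshot('top')[:,:,::-1];cv2.imwrite('pics/t3full.png',im)
w=snapshot('wrist')[:,:,::-1]; cv2.imwrite('pics/w3full.png',w)
o=np.zeros((560,800,3),np.uint8)
c=cv2.resize(im[225:295,308:388],None,fx=5,fy=5,interpolation=cv2.INTER_CUBIC);o[:350,:400]=c
d=cv2.resize(w,(400,300),interpolation=cv2.INTER_AREA);o[:300,400:]=d
cv2.imwrite('pics/m3.png',o)"
```

```text
time: 11.45
eef_pos: [469.7, -328.9, 231.6]
ee_rot: [-2.012, -2.412, -0.0]
ft_force: [-0.6, 0.8, -0.4]
finger_gap: 59.5
grip_force: 0.0
t 11.45 p [ 469.7 -328.9  231.6] yaw 10.3 tilt -1.0 gap 59.5 F [-0.6  0.8 -0.4] | shift [ -1.2  -2.6 101.6] spin 0.3
```

View pics/m3.png

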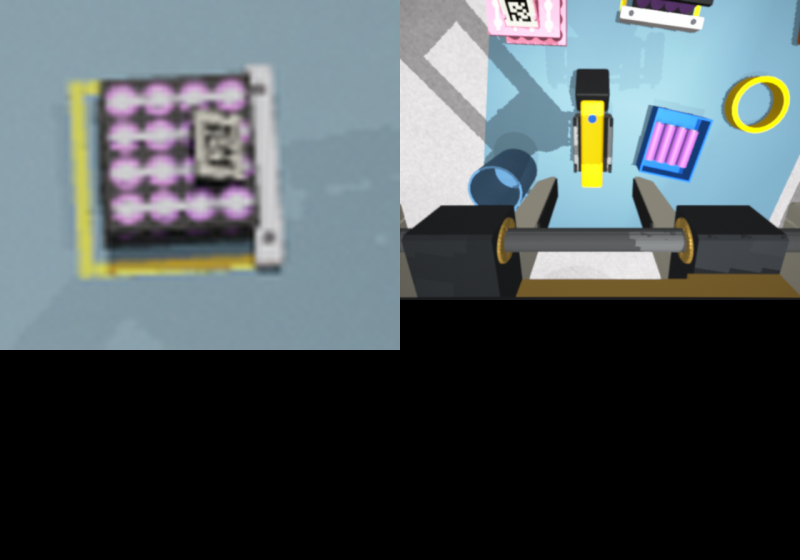

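The pack is seated against the bar, with its top corners at about (102,82), (250,76), (257,232) and (106,238) in the crop. In the wrist view the scanner bar runs vertically, from (582-603,100) to (582-602,187). I'll compute both poses.

```bash
python3 -c "
from h import *
ci=camera_info('top')
P=at(ci,np.array([(102,82),(250,76),(257,232),(106,238)])/5+[308,225],74);e=np.roll(P,-1,0)-P
print(P.round(1),P.mean(0),np.linalg.norm(e,axis=1),np.degrees(np.arctan2(e[:,1],e[:,0])))
w=camera_info('wrist')
P=at(w,(np.array([(582,100),(603,100),(602,187),(582,187)])-[400,0])*1.6,80);print(P.round(1),P.mean(0))
a=(P[0]+P[1]-P[2]-P[3]);print(np.linalg.norm(a)/2,np.degrees(np.arctan2(a[1],a[0])))
"
```

```text
[[ 576.1  -46.4   74. ]
 [ 579.7 -132.9   74. ]
 [ 487.8 -135.8   74. ]
 [ 484.4  -48.3   74. ]] [532.00280263 -90.86600081  74.        ] [86.59994573 91.93194151 87.5321791  91.80688915] [ -87.64185525 -178.22256767   92.26699434    1.19484278]
[[ 442.2 -273.9   80. ]
 [ 469.9 -268.8   80. ]
 [ 492.8 -395.    80. ]
 [ 463.2 -400.4   80. ]] [ 467.04023881 -334.53827808   80.        ]
128.19129857564232 99.87066807534599
```

```bash
python3 -m handwheel '[[-0.0005,-0.003,0.05,0.3],[0,0,0.05,0],[0,0,0.04,0],[0,0,0.02,0],[0,0,0.01,0]]';python3 -m handwheel '[[0,0,0,0],[0,0,0,0],[0,0,0,0],[0,0,0,0],[0,0,0,0]]' 0.025; python3 -m handwheel '[[0,0,0,0],[0,0,0,0],[0,0,0,0],[0,0,0,0],[0,0,0,0]]' 0.02;
```

```text
time: 12.18
eef_pos: [466.4, -330.9, 61.2]
ee_rot: [-2.02, -2.406, -0.0]
ft_force: [0.3, 0.1, 0.2]
finger_gap: 60.3
grip_force: 0.0
time: 12.8
eef_pos: [466.9, -331.8, 62.9]
ee_rot: [2.019, 2.404, -0.0]
ft_force: [0.1, 0.6, 6.1]
finger_gap: 31.5
grip_force: 30.0
time: 13.42
eef_pos: [467.0, -331.8, 63.0]
ee_rot: [2.019, 2.404, -0.0]
ft_force: [-0.5, 0.6, 6.0]
finger_gap: 31.8
grip_force: 30.0
```

```bash
python3 -m handwheel '[[0,0,-0.005,0],[0,0,-0.01,0],[0,0,-0.03,0],[0,0,-0.04,0],[0,0,-0.033,0]]';python3 -m handwheel '[[0,0,0,3],[0,0,0,4.5],[0,0,0,0],[0,0,0,0],[0,0,0,0]]'; python3 -c "
from h import *
go(539.4,-268.1,181,2.4)"
```

```text
time: 14.05
eef_pos: [466.4, -331.3, 181.7]
ee_rot: [2.02, 2.405, 0.0]
ft_force: [0.6, -1.1, -0.4]
finger_gap: 31.8
grip_force: 30.0
time: 14.68
eef_pos: [466.2, -331.1, 179.6]
ee_rot: [-2.172, -2.269, 0.0]
ft_force: [-0.4, 0.3, -1.1]
finger_gap: 31.7
grip_force: 30.0
t 14.68 p [ 466.2 -331.1  179.6] yaw 2.5 tilt -1.0 gap 31.7 F [-0.4  0.3 -1.1] | shift [59.8 75.9 -1.4] spin 0.1
```

```bash
python3 -m handwheel '[[0.01,0.013,-0.001,0],[0.015,0.019,0,0],[0.017,0.021,0,0],[0.012,0.016,0,0],[0.006,0.007,0,0]]';python3 -m handwheel '[[0,0,0,0],[0,0,0,0],[0,0,0,0],[0,0,0,0],[0,0,0,0]]'; python3 -c "
from h import *
go(539.4,-268.1,181,2.4)
im=snapshot('top')[:,:,::-1];s=snapshot('scene')[:,:,::-1]
o=np.zeros((480,800,3),np.uint8)
o[:400,:400]=cv2.resize(im[220:300,318:418],(400,400*80//80),interpolation=cv2.INTER_CUBIC)
o[:400,400:]=cv2.resize(s[130:290,260:420],(400,400),interpolation=cv2.INTER_CUBIC)
cv2.imwrite('pics/m4.png',o)"
```

```text
time: 15.3
eef_pos: [540.7, -266.8, 180.5]
ee_rot: [-2.172, -2.27, -0.0]
ft_force: [-0.1, -0.2, -1.5]
finger_gap: 31.6
grip_force: 30.0
time: 15.92
eef_pos: [539.5, -268.3, 180.7]
ee_rot: [2.174, 2.268, -0.0]
ft_force: [0.5, -0.1, -1.4]
finger_gap: 31.4
grip_force: 30.0
t 15.93 p [ 539.5 -268.3  180.7] yaw 2.4 tilt -1.0 gap 31.4 F [ 0.5 -0.1 -1.4] | shift [ 0.2 -0.1 -0.3] spin 0.0
```

View pics/m4.png

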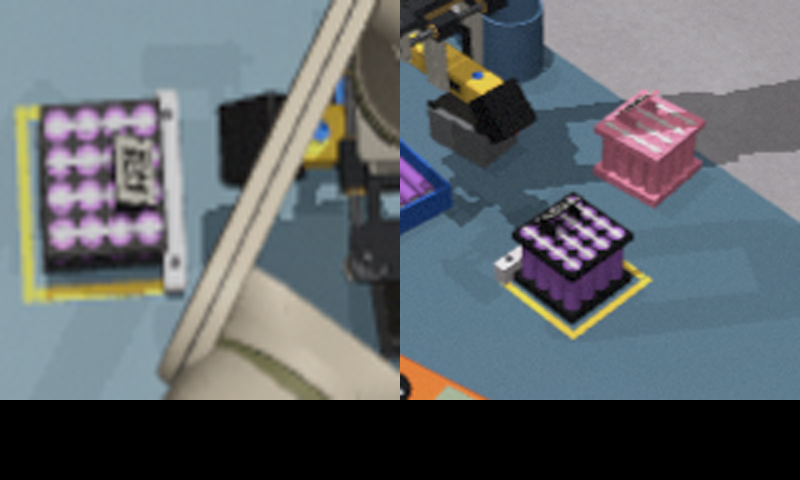

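The scanner is held above the bar. The label is centred near (130,170) in the left crop and the head's front edge near (220,146). I'll check their alignment numerically.

```bash
python3 -c "
from h import *
ci=camera_info('top')
f=lambda L:np.array(L)/[4,5]+[318,220]
print('label',at(ci,f([(131,172)]),92).round(1))
y=np.array([-.042,.999]);x=np.array([.999,.042]);o=np.array([539.1,-261.4])
for z in(160,175,190,204): print(z,at(ci,f([(219,103),(221,187)]),z).round(1))
print('expected front x=98 centre',o+98*y)"
```

```text
label [[ 534.8 -110.1   92. ]]
160 [[ 562.5 -167.3  160. ]
 [ 515.3 -167.8  160. ]]
175 [[ 559.7 -165.7  175. ]
 [ 513.  -166.3  175. ]]
190 [[ 556.9 -164.2  190. ]
 [ 510.6 -164.8  190. ]]
204 [[ 554.3 -162.8  204. ]
 [ 508.4 -163.3  204. ]]
expected front x=98 centre [ 534.984 -163.498]
```

```bash
for i in 1 2 3; do python3 -m handwheel '[[0,0,0,0],[0,0,0,0],[0,0,0,0],[0,0,0,0],[0,0,0,0]]';done | grep -E 'time|pos'
```

```text
time: 16.65
eef_pos: [539.6, -268.0, 180.6]
time: 17.27
eef_pos: [539.7, -268.0, 180.6]
time: 17.9
eef_pos: [539.7, -268.0, 180.6]
```

```bash
python3 -m handwheel '[[0,0,0,0],[0,0,0,0],[0,0,0,0],[0,0,0,0],[0,0,0,0]]' >/dev/null; python3 -m handwheel '[[-0.006,-0.007,0,0],[-0.012,-0.016,0,0],[-0.017,-0.021,0,0],[-0.015,-0.019,0,0],[-0.01,-0.013,0,0]]' >/dev/null;python3 -m handwheel '[[0,0,0,-3],[0,0,0,-4.5],[0,0,0,0],[0,0,0,0],[0,0,0,0]]' >/dev/null; python3 -c "
from h import *
go(467,-331.8,63,9.94)"
```

```text
t 19.77 p [ 466.2 -331.2  180.6] yaw 9.9 tilt -1.0 gap 31.5 F [ 0.1  0.9 -1.4] | shift [ -0.7   0.7 117.6] spin -0.1
```

```bash
python3 -m handwheel '[[-0.0007,0.0007,0.03,0],[0,0,0.04,0],[0,0,0.03,0],[0,0,0.01,0],[0,0,0.0025,0]]'; python3 -m handwheel '[[0,0,0.0025,0],[0,0,0.002,0],[0,0,0,0],[0,0,0,0],[0,0,0,0]]'
```

```text
time: 20.4
eef_pos: [467.1, -331.7, 68.2]
ee_rot: [-2.021, -2.405, 0.0]
ft_force: [0.3, 0.7, -0.8]
finger_gap: 31.8
grip_force: 30.0
time: 21.02
eef_pos: [467.2, -331.9, 63.8]
ee_rot: [2.021, 2.405, -0.0]
ft_force: [1.2, 0.7, -1.7]
finger_gap: 31.2
grip_force: 30.0
```

```bash
python3 -m handwheel '[[0,0,0.001,0],[0,0,0,0],[0,0,0,0],[0,0,0,0],[0,0,0,0]]'; python3 -m handwheel '[[0,0,0,0],[0,0,0,0],[0,0,0,0],[0,0,0,0],[0,0,0,0]]' 0.045
```

```text
time: 21.65
eef_pos: [467.3, -331.9, 62.9]
ee_rot: [2.02, 2.405, 0.0]
ft_force: [-1.0, 0.5, 5.0]
finger_gap: 31.7
grip_force: 30.0
time: 22.28
eef_pos: [467.1, -331.8, 62.6]
ee_rot: [-2.021, -2.405, -0.0]
ft_force: [-0.7, 0.2, -0.4]
finger_gap: 45.2
grip_force: 0.0
```

```bash
python3 -m handwheel '[[0,0,-0.01,0],[0,0,-0.03,0],[0,0,-0.05,0],[0,0,-0.05,0],[0,0,-0.03,0]]' > /dev/null; python3 -m handwheel '[[0,0,0,0],[0.03,0,0,0],[0.05,0.01,0,0],[0.05,0.01,0,0],[0.05,0.01,0,0]]' 0; python3 -c "
from h import *
go(463,409,120,9.9)
im=snapshot('top')[:,:,::-1];s=snapshot('scene')[:,:,::-1]
o=np.zeros((480,800,3),np.uint8)
o[:400,:400]=cv2.resize(im[250:310,378:458],(400,300),interpolation=cv2.INTER_CUBIC)[:400] if 0 else cv2.copyMakeBorder(cv2.resize(im[250:310,378:458],(400,300),interpolation=cv2.INTER_CUBIC),0,100,0,0,cv2.BORDER_CONSTANT)
o[:400,400:]=cv2.resize(s[130:290,260:420],(400,400),interpolation=cv2.INTER_CUBIC)
cv2.imwrite('pics/m5.png',o)"
```

```text
time: 23.52
eef_pos: [464.7, -147.6, 231.1]
ee_rot: [-2.02, -2.403, 0.001]
ft_force: [1.1, 0.1, 0.1]
finger_gap: 1.5
grip_force: 0.0
t 23.52 p [ 464.7 -147.6  231.1] yaw 9.9 tilt -1.0 gap 1.5 F [1.1 0.1 0.1] | shift [548.4  94.3 111.6] spin 0.0
```

View pics/m5.png

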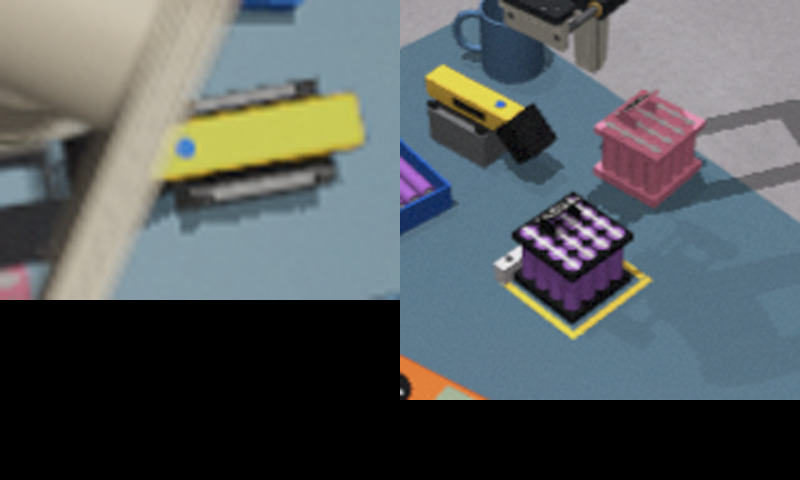

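The scanner lies between its tabs as before, with the bar from (165,155) to (362,120) in the crop, and the pack is still in the bay. Next is the button.

```bash
python3 -m handwheel '[[0.05,0.009,0,0],[0.055,0.0095,0,0],[0.055,0.0095,0,0],[0.055,0.0095,0,0],[0.055,0.0095,0,0]]' > /dev/null; python3 -m handwheel '[[0.055,0.0095,0,0],[0.055,0.0095,0,0],[0.055,0.0095,0,0],[0.055,0.0095,0,0],[0.05,0.0085,0,0]]' >/dev/null; python3 -m handwheel '[[0,0,0.03,0],[0,0,0.04,0],[0,0,0.03,0],[0,0,0,0],[0,0,0,0]]'; python3 -c "
from h import *
go(463,409,65,9.9)"
```

```text
time: 25.5
eef_pos: [465.2, 398.6, 133.4]
ee_rot: [2.021, 2.405, 0.001]
ft_force: [-0.8, -0.6, -0.0]
finger_gap: 0.6
grip_force: 0.0
t 25.5 p [465.2 398.6 133.4] yaw 9.9 tilt -1.0 gap 0.6 F [-0.8 -0.6 -0. ] | shift [10.6 -0.4 68.4] spin 0.0
```

```bash
python3 -m handwheel '[[0.0105,0,0.03,0],[0,0,0.03,0],[0,0,0.01,0],[0,0,0.002,0],[0,0,0.002,0]]'; python3 -m handwheel '[[0,0,0.002,0],[0,0,0.002,0],[0,0,0.002,0],[0,0,0,0],[0,0,0,0]]'; python3 -m handwheel '[[0,0,0.002,0],[0,0,0.001,0],[0,0,0.001,0],[0,0,0,0],[0,0,0,0]]'
```

```text
time: 26.12
eef_pos: [463.9, 409.8, 60.6]
ee_rot: [2.02, 2.405, 0.004]
ft_force: [0.0, -0.4, 1.2]
finger_gap: 0.5
grip_force: 0.0
time: 26.75
eef_pos: [463.9, 409.8, 54.3]
ee_rot: [2.02, 2.405, 0.004]
ft_force: [1.7, 0.4, 9.2]
finger_gap: 0.3
grip_force: 4.3
time: 27.38
eef_pos: [464.1, 410.0, 53.7]
ee_rot: [2.02, 2.405, 0.005]
ft_force: [-9.9, -8.4, 34.4]
finger_gap: 0.2
grip_force: 17.3
```

Firm bottom reached at 54 mm. I'll raise it in small steps to confirm the spring travel from the force.

```bash
for i in 1; do python3 -m handwheel '[[0,0,-0.002,0],[0,0,-0.002,0],[0,0,0,0],[0,0,0,0],[0,0,0,0]]'; python3 -m handwheel '[[0,0,-0.0015,0],[0,0,0,0],[0,0,0,0],[0,0,0,0],[0,0,0,0]]';python3 -m handwheel '[[0,0,-0.0015,0],[0,0,0,0],[0,0,0,0],[0,0,0,0],[0,0,0,0]]';python3 -m handwheel '[[0,0,-0.0015,0],[0,0,0,0],[0,0,0,0],[0,0,0,0],[0,0,0,0]]';python3 -m handwheel '[[0,0,-0.0015,0],[0,0,0,0],[0,0,0,0],[0,0,0,0],[0,0,0,0]]';python3 -m handwheel '[[0,0,-0.002,0],[0,0,0,0],[0,0,0,0],[0,0,0,0],[0,0,0,0]]'; done | grep -E 'pos|force'
```

```text
eef_pos: [463.8, 409.8, 54.2]
ft_force: [1.5, 0.3, 8.4]
grip_force: 4.3
eef_pos: [462.9, 409.3, 54.3]
ft_force: [3.6, 1.8, 5.4]
grip_force: 2.6
eef_pos: [462.6, 409.1, 55.6]
ft_force: [2.9, 2.3, 3.4]
grip_force: 2.0
eef_pos: [462.5, 409.0, 57.0]
ft_force: [0.5, 0.7, 3.3]
grip_force: 1.6
eef_pos: [462.5, 408.9, 58.5]
ft_force: [-0.7, -0.1, 2.4]
grip_force: 1.2
eef_pos: [462.6, 409.0, 60.5]
ft_force: [-0.2, -0.8, 0.1]
grip_force: 0.0
```

The spring acts from 60 down to 54 mm, so the button made its full 6 mm travel. I'll retreat, take a last look and hand in.

```bash
python3 -m handwheel '[[0,0,-0.01,0],[0,0,-0.03,0],[0,0,-0.05,0],[0,0,0,0],[0,0,0,0]]' | head -2; python3 -c "
from h import *
im=snapshot('top')[150:350,130:500,::-1];cv2.imwrite('pics/end.png',cv2.resize(im,None,fx=2,fy=2))"
```

```text
time: 31.75
eef_pos: [462.9, 409.2, 151.3]
```

View pics/end.png

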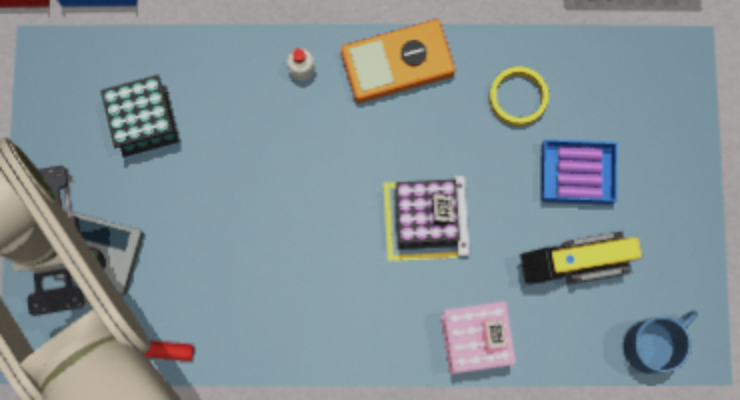

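The pack is in the bay at (430,213), the scanner is on its stand at (585,257), and nothing else visible has moved.

```bash
python3 -c "
from station import *
print(job_done())"
```

```text
the job is handed in; nothing more can be done
None
```

I carried out all four steps and handed the job in at about 32 s: the pack is against the stop bar, the label was scanned for over 2 s, the scanner is back on its stand and the button was pressed and released; the hand-in returned no verdict.

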